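Put the checked gears back in their trays

TASK

The three toothed gears on the bench have been measured. Put each one away in the wooden tray of its size (smallest gear in the smallest tray, middle in the middle, largest in the largest), set down gently, lying flat on the tray floor with its spigot up; do not drop them. Leave the two steel pieces without teeth where they stand.

Things in the scene. Friction and masses are not known exactly. Their poses are not given: they have to be found in the camera images.
- gear_small: the smallest of three loose steel toothed gears, lying flat: toothed wheel 42 mm over its 9 teeth, 14 mm thick. Upright on it, centred, is a round steel grip spigot 20 mm in diameter from z = 14 to z = 50 mm. Origin: centre of the underside; z up. About 0.16 kg.
- gear_medium: the middle of three loose steel toothed gears, lying flat: toothed wheel 60 mm over its 12 teeth, 14 mm thick. Upright on it, centred, is a round steel grip spigot 20 mm in diameter from z = 14 to z = 50 mm. Origin: centre of the underside; z up. About 0.3 kg.
- gear_large: the largest of three loose steel toothed gears, lying flat: toothed wheel 78 mm over its 14 teeth, 14 mm thick. Upright on it, centred, is a round steel grip spigot 20 mm in diameter from z = 14 to z = 50 mm. Origin: centre of the underside; z up. About 0.48 kg.
- smooth_disc: a loose smooth round steel disc without teeth, 60 mm in diameter, 14 mm thick; not part of the job, to be left standing. Upright on it, centred, is a round steel grip spigot 20 mm in diameter from z = 14 to z = 50 mm. Origin: centre of the underside; z up.
- square_block: a loose square steel block without teeth, 48 x 48 mm, 14 mm thick; not part of the job, to be left standing. Upright on it, centred, is a round steel grip spigot 20 mm in diameter from z = 14 to z = 50 mm. Origin: centre of the underside; z up.
- tray_small: the smallest of three square shallow open trays of light wood, fixed to the bench: inside 58 x 58 mm, outside 70 x 70 mm, floor 6 mm thick, rim 14 mm above the bench. Origin: centre of the underside, on the bench; x and y along its sides, z up.
- tray_medium: the middle of three square shallow open trays of light wood, fixed to the bench: inside 76 x 76 mm, outside 88 x 88 mm, floor 6 mm thick, rim 14 mm above the bench. Origin: centre of the underside, on the bench; x and y along its sides, z up.
- tray_large: the largest of three square shallow open trays of light wood, fixed to the bench: inside 94 x 94 mm, outside 106 x 106 mm, floor 6 mm thick, rim 14 mm above the bench. Origin: centre of the underside, on the bench; x and y along its sides, z up.
Not all that is in view belongs to the job. Leave any orange or turquoise look-alike of the gear_large alone. What is shaped like the gear_medium but blue or orange is not meant.

How it is judged:
By the outcome, as a careful person would: the job done as asked, in the order asked, and still so for the second after the job is handed in, with the robot touching nothing.
It also fails if it takes over 83 s, if anything falls off the work surface, if the arm or the gripper's body presses on something with over 40 N, if the wrist force passes 120 N, or if a joint passes its speed limit or range.

ROBOT

A 6-joint arm with a two-finger parallel gripper is mounted at the origin on the work surface. World frame = base frame: x ahead of the robot, y to its left, z up, the work surface at z = 0. Lengths are in mm, angles in rad, forces in N, time in s.
With the tool pointing down it reaches from about 300 to 775 mm from the base axis. Payload 14.6 kg.
Tool frame: the origin (TCP) lies on the centre line of the jaws, within the pads' length; the fingertips stand 19 mm ahead of it and the grasp point (between the pads) is the TCP (bot.tip_reach is the distance from the TCP to the fingertips, in mm); z points along the fingers, y is the line along which they close (so a half turn about z gives the same grasp; the last joint's range is limited). The gripper opens to 85 mm and grips with 20 to 120 N. Pads are 22 mm wide; open, the fingers measure 114 mm over their backs; the gripper's body (76 mm by 85 mm) begins 54 mm behind the grasp point. The pads swing forward as they close: fully open they stand 13 mm farther back than shut.
Start: joints at [-1.231, 0.3, 1.521, -0, 1.321, -0.067], TCP at [217.612, -505.108, 250.281] pointing down, gripper open.
Joint ranges: [-3.03, 3.03], [-0.79, 2.21], [0.23, 2.52], [-1.04, 4.18], [0, 3.07], [-2.55, 2.55]. Speed limits (rad/s): [2.22, 2.22, 2.57, 3.14, 3.14, 3.14].

INTERFACE

Orientations are given as a unit quaternion [w, x, y, z].
In Python, from rig import bot gives the robot as it stands. Calls block until the motion is done:
- bot.move_to(position, orientation): joint-space move of the TCP to a pose.
- bot.servo_line(position, attitude=None, speed=150, until_force=None): straight line of the TCP; attitude=None keeps the orientation; speed is the mean speed in mm/s. With until_force (N) it stops when the force on the tool has changed by that much, and returns True; else False.
- bot.move_joints(angles): joint-space move.
- bot.move_gripper(opening, grip_force=None): finger opening in mm; grip_force is the grip in N (None keeps the last); returns when the fingers have stopped.
- bot.dwell(seconds).
- bot.ik(position, orientation): joint angles nearest the present ones, or None.
- bot.read_state(): the state.
- bot.read_camera(name): name is "scene" or "side" or "wrist"; returns a dict with "image" (400x640x3 uint8, blue, green, red), "depth" (400x640 float32, mm along the optical axis (not along the pixel's ray), 0 where there is no reading), "fovy" (degrees; the focal length in pixels is half the picture's height over the tangent of half this angle, whatever the lens; pixels are square), "cx", "cy" (the principal point, pixels), "k1" (the pictures are not rectified: a ray, as slopes to the right and down, at radius r is drawn at 1 + k1 r^2 times it, then the intrinsics apply), "eye" and "attitude" of the camera in the world; the wrist camera has in their place "mount" (4x4, takes a point from camera to tool coordinates, whose origin is the TCP and whose axes are the flange's). Camera axes: x right, y down, z forward; pixel columns grow to the right and rows downward; lengths in mm; the calibration is good to about 2 mm. A picture is of the moment at which its call begins: read the wrist's pose just before it.
A pose or a line that the arm cannot do raises bot.MotionError and nothing moves.
- bot.finish_job(): hands the job in; it is judged then, once.
The state is a dict: "clock": time; "joint_positions": joint angles; "qvel": joint speeds; "effort": joint torques, N m; "ee_pos": TCP position; "tool_rot": TCP orientation; "ft_force": force on the tool from outside, world axes, zero at the start; "moment": the same for the moment, N m; "grip_width": finger opening in mm; "grip_force": force on a finger pad.
Only numpy, scipy, OpenCV 4.12 (cv2) and the standard library are available. Lean on these libraries where they do the work, as an engineer would, in place of code of your own. Each camera call takes 0.05 s, during which the arm holds its last target. There are 200 camera calls.

## Working session

There is one attempt and no reset: what is moved stays moved. The work goes in short steps, each a Python script; the robot and the scene stay as the last script left them, time stands still between calls to the robot, and variables do not carry over. Pictures are saved under pics/ and viewed, at most 14 in all, crops included, and the job is handed in when it is done.

```bash
mkdir -p pics; ls; cat > h.py <<'E'
import numpy as np, cv2
from scipy.spatial.transform import Rotation as R
from rig import bot
def rot(q): return R.from_quat([q[1],q[2],q[3],q[0]]).as_matrix()
def world(c,T=None):
    """HxWx3 world points from a camera dict"""
    h,w=c["depth"].shape; f=h/2/np.tan(np.radians(c["fovy"])/2)
    K=np.array([[f,0,c["cx"]],[0,f,c["cy"]],[0,0,1.]])
    u,v=np.meshgrid(np.arange(w),np.arange(h))
    p=np.stack([u,v],-1).reshape(-1,1,2).astype(float)
    n=((p-[c["cx"],c["cy"]])/f); m=n.copy()
    for _ in range(10): m=n/(1+c["k1"]*(m**2).sum(-1,keepdims=True))
    ray=np.concatenate([m[:,0],np.ones((h*w,1))],1)
    P=ray*c["depth"].reshape(-1,1)
    M=T if T is not None else None
    if M is None:
        M=np.eye(4); a=np.array(c["attitude"]); M[:3,:3]=rot(a) if a.size==4 else a; M[:3,3]=c["eye"]
    return (P@M[:3,:3].T+M[:3,3]).reshape(h,w,3),ray.reshape(h,w,3)@M[:3,:3].T,M[:3,3]
def wrist():
    s=bot.read_state(); c=bot.read_camera("wrist")
    T=np.eye(4); a=np.array(s["tool_rot"]); T[:3,:3]=rot(a) if a.size==4 else a; T[:3,3]=s["ee_pos"]
    return c,T@np.array(c["mount"])
E
python3 - <<'E'
from h import *
for n in ["scene","side"]:
    c=bot.read_camera(n); cv2.imwrite(f"pics/{n}0.png",c["image"]); np.savez(f"{n}0.npz",**c)
    print(n,{k:c[k] for k in c if k not in("image","depth")})
c,T=wrist(); cv2.imwrite("pics/wrist0.png",c["image"]); print(T,c["fovy"],c["k1"]); print(bot.read_state())
E
```

```text
pics
scene {'fovy': 48.09661561009786, 'cx': 318.06958757677154, 'cy': 197.50764025488812, 'k1': -0.07566053521481694, 'eye': array([1035.3959676 ,  775.16793046,  860.66930322]), 'attitude': array([-0.11721631,  0.26337805,  0.86881572, -0.40255632])}
side {'fovy': 53.67357566235267, 'cx': 317.6058707493994, 'cy': 198.60004066220569, 'k1': 0.013104488266171948, 'eye': array([ 487.49827724, -854.58836351,  513.86386825]), 'attitude': array([-0.50037888,  0.86519111, -0.02600909,  0.01971891])}
[[ 3.95679594e-01 -8.77983219e-01 -2.69412559e-01  2.86688547e+02]
 [-9.18388621e-01 -3.78268753e-01 -1.16082263e-01 -4.75454885e+02]
 [ 7.92635300e-06  2.93356811e-01 -9.56003024e-01  3.73667809e+02]
 [ 0.00000000e+00  0.00000000e+00  0.00000000e+00  1.00000000e+00]] 66.56400796515636 -0.0025713261310936577
{'clock': 0.15, 'joint_positions': array([-1.23057241e+00,  3.00378530e-01,  1.52145469e+00,  2.65135093e-05,
        1.32072193e+00, -6.65950350e-02]), 'qvel': array([ 0.00048308, -0.00167753, -0.00311087, -0.0005145 ,  0.00133995,
       -0.00063956]), 'effort': array([ 9.51824586e-05, -5.43667567e+01, -3.61888254e+01, -7.74866498e-05,
        3.16675461e-03,  1.62646268e-05]), 'ee_pos': array([ 217.57741599, -504.94752231,  249.82556126]), 'tool_rot': array([-4.78503148e-04,  9.79384075e-01,  2.02006441e-01, -5.29137404e-05]), 'ft_force': array([0.47214153, 0.73812267, 0.31951871]), 'moment': array([ 0.00327964, -0.00191053,  0.0013084 ]), 'grip_force': 0.0, 'grip_width': 85.5394830855967}
```

View pics/scene0.png

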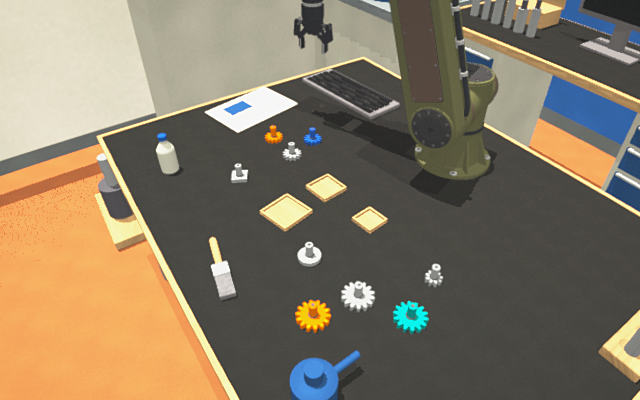

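View pics/side0.png

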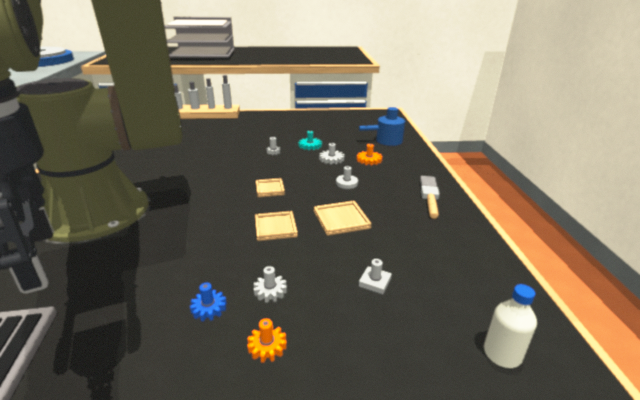

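The scene view shows the steel gears at (292,151) medium, (358,296) large and (433,274) small. The trays are at (286,211) large, (326,187) medium and (370,219) small. The coloured look-alikes, disc (309,255) and block (239,175) stay put.

```bash
python3 - <<'E'
from h import *
for n,px in {"scene":dict(gm=(292,151),gl=(358,294),gs=(433,274),disc=(309,254),blk=(239,174),om=(273,134),bm=(312,137),ol=(313,315),tl=(410,316),tL=(286,211),tM=(326,187),tS=(370,219)),
 "side":dict(gm=(269,285),gl=(332,154),gs=(273,146),disc=(347,179),blk=(376,275),om=(267,340),bm=(207,300),ol=(370,155),tl=(310,141),tL=(342,217),tM=(276,225),tS=(270,187))}.items():
    c=dict(np.load(f"{n}0.npz")); c={k:(v if v.ndim else float(v)) for k,v in c.items()}
    W,_,_=world(c)
    for k,(u,v) in px.items():
        r=24 if n=="scene" else 24
        w=W[v-r:v+r,u-r:u+r]; d=c["depth"][v-r:v+r,u-r:u+r]
        p0=W[v,u]
        if k[0]=="t" and k[1].isupper():
            print(n,k,p0.round(0)); continue
        m=(d>0)&(w[...,2]>22)&(w[...,2]<60)&(np.hypot(*(w[...,:2]-p0[:2]).transpose(2,0,1))<35)
        P=w[m]; top=P[P[:,2]>np.percentile(P[:,2],97)-4] if len(P) else P
        print(n,k,p0.round(0),len(P),(P.mean(0).round(0),P[:,2].max().round(0),top.mean(0).round(1)) if len(P) else "")
E
```

```text
scene gm [ 441. -290.   26.] 59 (array([ 440., -294.,   40.]), np.float64(55.0), array([ 438.7, -296.8,   51.7]))
scene gl [615. 293.  30.] 109 (array([612., 287.,  42.]), np.float64(53.0), array([609.4, 283.6,  49.8]))
scene gs [431. 347.  30.] 99 (array([427., 348.,  41.]), np.float64(54.0), array([423.8, 346.6,  50.5]))
scene disc [639. 122.  24.] 95 (array([635., 119.,  41.]), np.float64(54.0), array([633.6, 116.5,  50.4]))
scene blk [ 637. -284.   19.] 65 (array([ 637., -284.,   40.]), np.float64(53.0), array([ 635.8, -286.9,   51.3]))
scene om [ 441. -419.   24.] 51 (array([ 439., -418.,   39.]), np.float64(56.0), array([ 439.3, -419.7,   52.4]))
scene bm [ 335. -334.   18.] 53 (array([ 334., -331.,   39.]), np.float64(53.0), array([ 332. , -334.7,   50.1]))
scene ol [729. 279.  23.] 113 (array([726., 275.,  41.]), np.float64(52.0), array([724.9, 272.9,  49.2]))
scene tl [553. 402.  23.] 126 (array([549., 399.,  42.]), np.float64(53.0), array([546.4, 397.4,  50.2]))
scene tL [596. -67.   6.]
scene tM [440. -93.   6.]
scene tS [416.  90.   3.]
side gm [ 439. -311.   23.] 197 (ar
[... 318 characters left out ...]
array([634., 107.,  40.]), np.float64(54.0), array([634. , 111.3,  51.9]))
side blk [ 635. -302.   30.] 183 (array([ 635., -295.,   42.]), np.float64(54.0), array([ 635.9, -291.8,   51.7]))
side om [ 441. -434.   24.] 272 (array([ 440., -430.,   42.]), np.float64(54.0), array([ 439.6, -426.4,   51.8]))
side bm [ 336. -346.   28.] 232 (array([ 336., -343.,   41.]), np.float64(55.0), array([ 334.6, -339.7,   51.6]))
side ol [727. 263.  21.] 65 (array([724., 264.,  40.]), np.float64(54.0), array([724. , 267.7,  51.5]))
side tl [547. 390.  20.] 62 (array([545., 389.,  39.]), np.float64(53.0), array([544.9, 392.7,  51.6]))
side tL [601. -66.   7.]
side tM [445. -95.   9.]
side tS [424.  93.   7.]
```

```bash
cat >> h.py <<'E'
def down(x,y):
    a=np.arctan2(y,x)+np.pi/2
    a=(a+np.pi)%(2*np.pi)-np.pi
    return [0,np.cos(a/2),np.sin(a/2),0]
def tops(c,W,near=None,r=60):
    """grey spigot tops: centroid of points z 44..58"""
    m=((W[...,2]>44)&(W[...,2]<60)&(c["depth"]>0)).astype(np.uint8)
    n,l,st,ce=cv2.connectedComponentsWithStats(m)
    out=[]
    for i in range(1,n):
        P=W[l==i]
        if len(P)>25:
            (x,y),d,_=cv2.minAreaRect(P[:,:2].astype(np.float32))
            out.append((P.mean(0).round(1),np.round([x,y],1),np.round(d,1),ce[i].round(),c["image"][l==i].mean(0).round()))
    return out
E
python3 - <<'E'
from h import *
bot.move_to([500,20,300],down(500,20))
c,T=wrist(); cv2.imwrite("pics/trays.png",c["image"]); W,ray,eye=world(c,T)
hsv=cv2.cvtColor(c["image"],cv2.COLOR_BGR2HSV)
m=((hsv[...,0]>10)&(hsv[...,0]<30)&(hsv[...,1]>50)&(hsv[...,2]>90)&(np.abs(W[...,2])<30)).astype(np.uint8)
n,l,st,ce=cv2.connectedComponentsWithStats(m)
for i in range(1,n):
    if st[i,4]<300: continue
    k=l==i; P=W[k]; rim=P[P[:,2]>11.5]; fl=P[P[:,2]<9]
    t=(14-eye[2])/ray[k][:,2]; Q=(eye+ray[k]*t[:,None])[:,:2]
    print(ce[i].round(),"rim",cv2.minAreaRect(rim[:,:2].astype(np.float32)),"all@14",cv2.minAreaRect(Q.astype(np.float32)),"floorz",np.median(P[:,2]),"floor mean",np.median(fl,0))
print(bot.read_state()["clock"],bot.read_state()["joint_positions"])
E
```

```text
[260. 106.] rim ((422.1968078613281, 91.34918212890625), (70.12081909179688, 70.14353942871094), 7.1223368644714355) all@14 ((423.2013244628906, 91.81745147705078), (73.5139389038086, 72.6950912475586), 7.157227039337158) floorz 6.765038183120566 floor mean [421.75433991  92.52368976   6.24567112]
[ 22. 177.] rim ((90.08259582519531, -25.851425170898438), (208.081787109375, 62.24775314331055), 75.19561004638672) all@14 ((91.60724639892578, -25.516151428222656), (207.8082275390625, 62.0079460144043), 75.072509765625) floorz 13.496842592555879 floor mean [ 69.60650084 -49.59383464   4.79313625]
[611. 254.] rim ((0.0, 0.0), (0.0, 0.0), 0.0) all@14 ((941.1442260742188, -109.00741577148438), (17.528968811035156, 309.50421142578125), 0.276345431804657) floorz 0.5257524485831766 floor mean [ 9.55077799e+02 -1.01973649e+02  5.25752449e-01]
[351. 230.] rim ((523.9984741210938, -82.29570007324219), (257.620361328125, 107.08821868896484), 11.984184265136719) all@14 ((544.936279296875, -77.69651794433594), (298.28729248046875, 199.0332489013672), 5.485588550567627) floorz 5.2860781486062365 floor mean [566.73205917 -79.25618852   1.72841016]
[547. 208.] rim ((827.9695434570312, -31.04875946044922), (96.21946716308594, 21.73667335510254), 78.8691177368164) all@14 ((827.0525512695312, -31.9876708984375), (98.445556640625, 27.73468589782715), 77.43159484863281) floorz 17.281548892638853 floor mean [829.48328543 -32.6758684    1.56333082]
2.3417 [-3.45516498e-02  1.53012132e-01  1.58484943e+00 -8.85805519e-05
  1.40389024e+00 -7.32248164e-02]
```

View pics/trays.png

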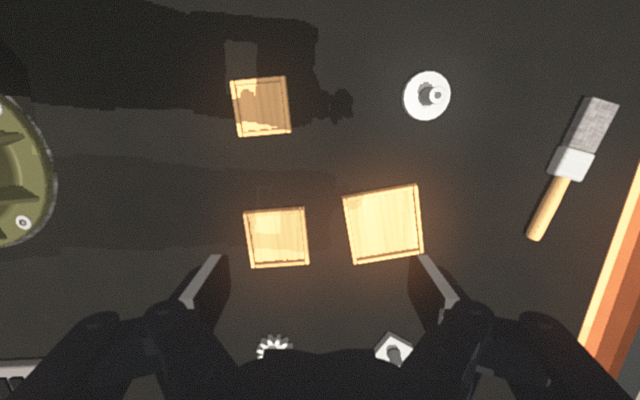

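```bash
python3 - <<'E'
from h import *
c,T=wrist(); W,ray,eye=world(c,T)
hsv=cv2.cvtColor(c["image"],cv2.COLOR_BGR2HSV)
m=(hsv[...,0]>10)&(hsv[...,0]<30)&(hsv[...,1]>90)&(hsv[...,2]>130)
for k,(u0,u1,v0,v1) in dict(S=(222,298,70,142),M=(236,316,200,275),L=(335,430,178,270)).items():
    P=W[v0:v1,u0:u1][m[v0:v1,u0:u1]]; rim=P[(P[:,2]>11)&(P[:,2]<18)]
    print(k,cv2.minAreaRect(rim[:,:2].astype(np.float32)),np.median(P[P[:,2]<9],0))
bot.move_to([439,-299,200],down(439,-299))
c,T=wrist(); W,_,_=world(c,T); cv2.imwrite("pics/gm.png",c["image"])
for t in tops(c,W): print(t)
print(bot.read_state()["clock"])
E
```

```text
S ((422.4073791503906, 91.3926010131836), (69.84373474121094, 70.17230987548828), 7.36583948135376) [424.5396165   93.16130503   6.30310559]
M ((442.5555725097656, -93.25231170654297), (87.89442443847656, 88.4769515991211), 6.629251480102539) [453.07135804 -92.34315035   6.52171982]
L ((598.0437622070312, -66.54469299316406), (106.43555450439453, 106.21540069580078), 12.893587112426758) [596.29010907 -55.6514037    5.7144898 ]
(array([ 634.4, -289.4,   49.9]), array([ 635.6, -289.9]), array([19.4, 19.5]), array([508.,  54.]), array([243., 245., 246.]))
(array([ 439.1, -299.9,   50.2]), array([ 438.7, -300.4]), array([18.8, 19.3]), array([318., 193.]), array([250., 250., 251.]))
(array([ 334.6, -336.6,   49.7]), array([ 333.7, -337.5]), array([19.2, 19. ]), array([254., 277.]), array([244., 176., 116.]))
(array([ 439. , -423. ,   49.8]), array([ 438.7, -424.3]), array([19.3, 19.1]), array([385., 288.]), array([138., 232., 253.]))
3.725
```

View pics/gm.png

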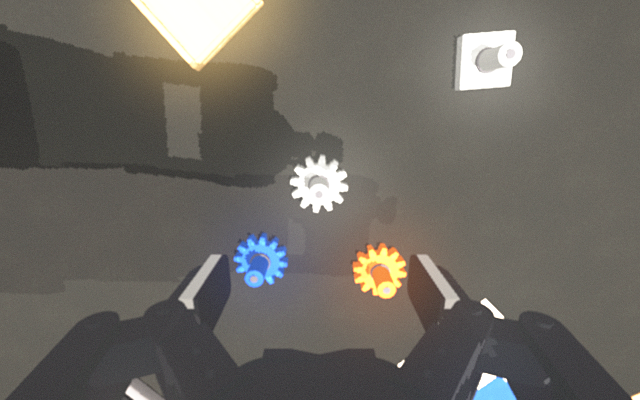

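```bash
cat >> h.py <<'E'
G=dict(S=(424.3,344),M=(439,-300),L=(608.5,282)); TR=dict(S=(422.4,91.4),M=(442.6,-93.3),L=(598,-66.5))
def st(msg):
    s=bot.read_state(); print(msg,round(s["clock"],2),np.round(s["ee_pos"],1),"w",round(s["grip_width"],1),"gf",round(s["grip_force"],1),"F",np.round(s["ft_force"],1))
def pick(k,name):
    x,y=G[k]; bot.move_to([x,y,200],down(x,y)); bot.move_gripper(45,60)
    c,T=wrist(); W,_,_=world(c,T); cv2.imwrite(f"pics/{name}.png",c["image"])
    t=min(tops(c,W),key=lambda t:np.hypot(t[0][0]-x,t[0][1]-y)); print(t)
    p=(t[0][:2]+t[1])/2
    if np.hypot(*(p-[x,y]))>8 or np.ptp(t[4])>25: raise SystemExit("check gear")
    q=down(x,y); bot.move_to([*p,90],q)
    print("touch",bot.servo_line([*p,38],speed=60,until_force=10)); st("down")
    bot.move_gripper(10,60); st("grip")
    bot.servo_line([*p,60],speed=60); bot.servo_line([*p,140],speed=200); st("lifted")
def place(k):
    x,y=TR[k]; q=down(x,y); bot.move_to([x,y,140],q); bot.servo_line([x,y,56],speed=120); bot.dwell(.2); st("above")
    print("touch",bot.servo_line([x,y,40],speed=15,until_force=4)); st("down")
E
python3 - <<'E'
from h import *
pick("S","gs"); place("S")
c,T=wrist(); cv2.imwrite("pics/gs_in.png",c["image"])
E
```

```text
(array([423.3, 344.2,  50.2]), array([423.7, 343.7]), array([19.1, 19.2]), array([318., 190.]), array([252., 253., 253.]))
touch False
down 8.07 [423.7 344.1  38.4] w 45.0 gf 0.0 F [ 0.7 -0.2  0.4]
grip 8.43 [423.6 344.   38.5] w 18.3 gf 58.5 F [-1.5 -1.8  5.8]
lifted 9.49 [423.1 343.7 138.9] w 18.3 gf 58.6 F [-0.1  0.3 -2.3]
above 11.53 [422.7  91.5  56.6] w 17.9 gf 58.6 F [ 0.   0.1 -1.9]
touch True
down 12.29 [422.3  91.4  44.4] w 18.6 gf 59.3 F [-1.7 -1.6  6.9]
```

View pics/gs_in.png

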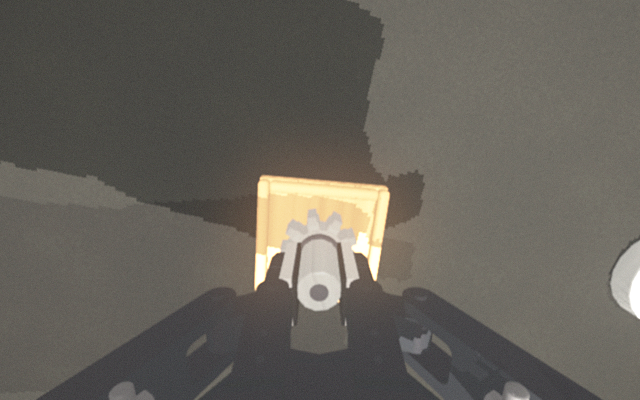

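View pics/gs.png

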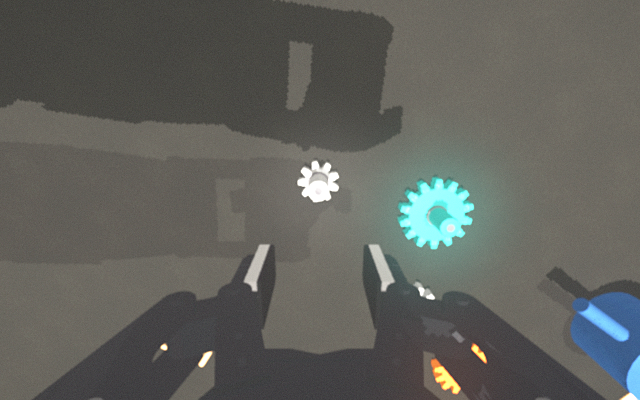

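The small gear (spigot top at (319,292)) is upright inside the small tray, rim spanning (262,180)–(387,187). I'll release it and do the other two the same way.

```bash
cat >> h.py <<'E'
def release(k):
    x,y=TR[k]; bot.move_gripper(42); bot.dwell(.1); p=bot.read_state()["ee_pos"]
    bot.servo_line([p[0],p[1],75],speed=50); bot.servo_line([x,y,200],speed=200)
    c,T=wrist(); W,_,_=world(c,T); cv2.imwrite(f"pics/out{k}.png",c["image"])
    print("placed",min(tops(c,W),key=lambda t:np.hypot(t[0][0]-x,t[0][1]-y))[:3]); st("rel")
E
python3 - <<'E'
from h import *
release("S")
pick("M","gm2"); place("M")
s=bot.read_state()
if 42.5<s["ee_pos"][2]<46.5 and s["grip_width"]>14: release("M")
else: raise SystemExit("check M")
pick("L","gl"); place("L")
s=bot.read_state()
if 42.5<s["ee_pos"][2]<46.5 and s["grip_width"]>14: release("L")
E
```

```text
placed (array([422.2,  92.5,  55.5]), array([422.6,  91.4]), array([19.2, 18.9]))
rel 14.38 [421.8  91.3 198.6] w 42.2 gf 0.0 F [0.6 0.4 0.1]
(array([ 439. , -299.9,   50.2]), array([ 438.4, -300.4]), array([19.3, 18.9]), array([318., 192.]), array([249., 250., 250.]))
touch False
down 17.64 [ 438.9 -300.3   38.3] w 45.1 gf 0.0 F [0.3 1.  0.6]
grip 17.99 [ 438.8 -300.3   38.5] w 18.0 gf 58.5 F [-1.1  0.7  5.6]
lifted 19.06 [ 438.3 -299.8  138.9] w 18.4 gf 58.7 F [ 0.7 -0.2 -3.5]
above 20.95 [442.9 -93.4  56.6] w 18.2 gf 58.7 F [ 0.8  0.6 -2.6]
touch True
down 21.7 [442.5 -93.3  44.5] w 18.2 gf 59.8 F [-0.3  0.4  5.4]
placed (array([442.9, -92.7,  55.5]), array([442.7, -93.9]), array([19.4, 19. ]))
rel 23.74 [442.  -93.1 198.6] w 41.9 gf 0.0 F [-0.3  0.6  0.3]
(array([608. , 283.8,  50.3]), array([608.3, 283.3]), array([19. , 18.9]), array([319., 188.]), array([239., 241., 243.]))
touch False
down 27.06 [608.4 283.7  38.4] w 44.7 gf 0.0 F [-0.  -0.6  0.2]
grip 27.41 [608.3 283.6  38.6] w 18.6 gf 58.5 F [-3.2 -0.8  6.7]
lifted 28.48 [607.7 283.3 138.6] w 18.4 gf 58.8 F [-0.1  0.6 -6.8]
above 30.84 [598.4 -66.5  56.8] w 18.3 gf 58.8 F [ 0.4 -0.6 -6.3]
touch True
down 31.59 [597.9 -66.5  44.6] w 18.4 gf 60.1 F [-1.4  0.7  6.5]
placed (array([598.3, -65.4,  55.5]), array([598.3, -66.5]), array([19. , 19.2]))
rel 33.65 [597.4 -66.4 198.2] w 42.1 gf 0.0 F [-0.4  0.2 -0.5]
```

```bash
python3 - <<'E'
from h import *
bot.move_to([500,20,300],down(500,20))
c=bot.read_camera("scene"); a,T=wrist(); W,_,_=world(a,T)
for t in tops(a,W): print(t[:3])
cv2.imwrite("pics/fin.png",np.hstack([cv2.resize(c["image"][100:340,180:480],(400,320)),cv2.resize(a["image"][60:320,200:525],(400,320))]))
E
```

```text
(array([633.2, 113.1,  50. ]), array([633.9, 113.6]), array([19. , 18.6]))
(array([423.5,  91. ,  55.7]), array([422.8,  91.2]), array([18.7, 19.3]))
(array([ 93.5, -37.9,  47.1]), array([ 93. , -37.2]), array([ 7.1, 11.5]))
(array([596.8, -64.9,  54.7]), array([597.9, -66.4]), array([19.4, 18.4]))
(array([449.3, -90.2,  50.6]), array([447.3, -89.5]), array([ 7.2, 18.2]))
(array([ 333.5, -333.4,   49.4]), array([ 332.7, -334.8]), array([19.3, 16.7]))
```

View pics/fin.png

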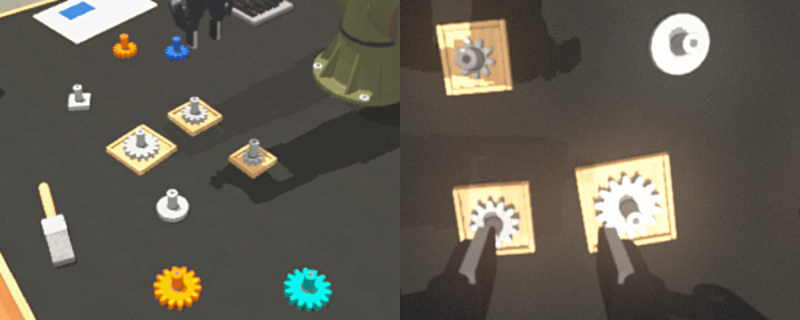

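The composite shows each steel gear flat in its own tray: on the left at large (141,147), medium (194,113) and small (253,155). The disc (172,205), block (79,98) and coloured look-alikes have not moved. Handing in.

```bash
python3 -c "
from rig import bot
print(bot.finish_job())"
```

```text
the job is handed in; nothing more can be done
None
```

The job is handed in at about 35 s of the 83 s allowed: all three gears were set down on contact, flat and spigot up in the trays of their size, and the disc, block and look-alikes were left alone.

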